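# Set the reach gauge and hold it at the marker

### The job

On the blue reach gauge, first turn the grey selector knob until its white line clicks in at the green dot, and let go of it. Then squeeze the black handle so that its yellow lock button is pressed in, draw the sprung arm out until its white pointer lines up with the red marker on the scale, and finish while still holding it there with the button squeezed. Do not shift the red marker, and leave the other things on the bench where they are.

Things in the scene. Friction and masses are not known exactly. Their poses are not given: they have to be found in the camera images.
- gauge: reach gauge, fixed to the bench: grey base plate 140 x 325 x 10 mm with a blue head (right end seen from the robot) carrying the selector knob, a square aluminium tube, and a dark scale (white ticks every 10 mm) along its near edge. Origin on the bench under the arm's axis; x points roughly away from the robot, y to the robot's left: the arm comes out along +y. z up.
- selector (a joint): angle of the selector knob in rad, growing clockwise as seen from above. Four clicks 0.6 rad apart: 0 = white dot, 0.6 = yellow, 1.2 = green, 1.8 = red (hard stops just outside 0 and 1.8). A spring plunger pulls it into the nearest click when let go; about 0.1 N m carries it over from click to click. It starts at white or yellow.
- selector_grip (a point): on the knob's axis, 75 mm above the bench. The knob's upright grip bar is 42 mm long, 14 mm wide, its top 91 mm above the bench; a round skirt (36 mm diameter) reaches up to 59 mm. The point's x axis runs along the bar towards its end with the white line; z up. Pinch the bar across its 14 mm.
- green_dot (a point): centre of the green dot (9 mm across) on the black dial plate on top of the head, 53 mm above the bench, 34 mm from the knob's axis
- gauge_arm (a joint): how far the arm is drawn out in m: 0 = home (start), at most 0.115. A spring pulls it home with 2.5 N at home and 5.4 N at full reach. At home a latch blocks it until the lock button is pressed in by more than 4 mm; it then moves freely while the button is kept in.
- lock_button (a joint): how far the lock button is pressed in, m: 0 = out, 0.006 = fully in. Its spring pushes back with 3 N to 7 N.
- handle_grip (a point): centre of the arm's black handle at the lock button's height, 80 mm above the bench. Block 28 mm (gauge x) by 40 mm (y), top at 105 mm; beside it nothing is higher than 59 mm. The yellow button (18 mm diameter) stands 7 mm proud of its near (-x) side, 1 mm when in: pinch along the gauge's x, one finger on the button, one on the far side. Axes as the gauge's.
- pointer_tip (a point): tip of the white pointer that sticks out of the handle towards the robot over the scale, 25 mm above the bench; moves with the arm
- set_marker (a joint): place of the red marker along the scale, in m: the arm reading (joint gauge_arm) at which the white pointer is exactly in line with it. Different in every start, 0.045 to 0.100; it sits by friction (6 N).
- marker_tip (a point): tip of the red marker, 25 mm above the bench, facing the pointer (5 mm beyond the pointer's tip in the gauge's -x when they are in line); the pointer lines up when both have the same y in the gauge's frame
- carton_blue: bystander: small upright blue carton 70 x 52 x 89 mm behind the gauge; origin under its centre
- tape: bystander: roll of yellowish adhesive tape lying flat, 70 mm diameter, 18 mm high, behind the gauge; origin under its centre
- test_block: bystander: round steel reference block, 64 mm diameter, 15 mm high, left front of the bench; origin under its centre
- specimen: bystander: black round resin-mounted specimen, 30 mm diameter, 16 mm high, left front of the bench; origin under its centre
- hex_key: bystander: black hex key lying flat, 31 x 78 x 5 mm, behind the gauge; origin under its centre

How it is judged:
By the outcome, as a careful person would: the job done as asked, in the order asked, and still so for the second after the job is handed in, while the arm keeps its last pose, push and grip.
It also fails if it takes over 45 s, if anything falls off the work surface, if the arm or the gripper's body presses on something with over 40 N, if the wrist force passes 120 N, or if a joint passes its speed limit or range.

### The arm

A 6-joint arm with a two-finger parallel gripper is mounted at the origin on a cart in front of the work surface, level with it; the furniture and walls round the work are solid. World frame = base frame: x ahead of the robot, y to its left, z up, the work surface at z = 0. Lengths are in m, angles in degrees, forces in N, time in s.
With the tool pointing down it reaches from about 0.3 to 0.75 m from the base axis. Payload 8.5 kg.
Tool frame: the origin (TCP) lies at the very end of the fingers, on their centre line; the grasp point (between the pads) lies 19 mm behind it; z points along the fingers, y is the direction in which the jaws open and shut (so a half turn about z gives the same grasp; the last joint's range is limited). The gripper opens to 85 mm and grips with 20 to 120 N. Pads are 22 mm wide; open, the fingers measure 114 mm over their backs; the gripper's body (76 mm by 85 mm) begins 54 mm behind the grasp point. The pads swing forward as they close: fully open they stand 13 mm farther back than shut.
Start: joints at [-86.362, 21.807, 74.336, -0, 83.858, -12.336], TCP at [0.151, -0.529, 0.231] pointing down, gripper open.
Joint ranges: [-178.18, 178.18], [-50.72, 133.34], [12.68, 142.11], [-81.47, 261.47], [9.98, 163.14], [-165.26, 165.26]. Speed limits (degrees/s): [136.94, 136.94, 180, 180, 180, 180].

### API

Orientations are given as a 3x3 rotation matrix whose columns are the frame's x, y, z axes.
In Python, from rig import status, vision, env gives the robot as it stands.
- The arm moves only by the tool send_rows, never from a script. Its argument "targets" is a list of rows, each a list of 7 numbers: the shift along the tool's x, y, z in units of 50 mm (1.0 is 50 mm), then the turn, a rotation vector about the tool's x, y, z in units of 8 degrees (1.0 is 8 degrees), then the finger opening in mm, from 0 to 85.4. A call has 1 to 5 rows; each row is the pose to reach, as a shift and turn from the pose commanded when the call began, along the tool's axes at that moment; what a row does not reach only later rows make up. A row lasts 1/8 s, in which the tool goes at most 62.5 mm and 10.7 degrees, less where a joint would pass 70% of its speed; a pose out of reach is approached as far as the arm can. A call with a gripper value outside its range is refused whole. The fingers move at their own pace and stop on an object; "grip_force" is the grip in N (left out, the last holds). Time passes only in rows, so rows that repeat a pose let the fingers close. It gives the time, the measured TCP pose, the force and the opening at its end, in the units of the state.
- status.observe(): the state, without advancing time (a new reading comes with each control period).
- vision.get_image(name): name is "scene" or "top"; returns (picture, depth): 384x512x3 uint8, red, green, blue; 384x512 float32, m along the optical axis (not along the pixel's ray), 0 where there is no reading.
- vision.camera_model(name): a dict with "camera_matrix" (3x3 intrinsics, pixels), "dist" ([k1, k2, p1, p2, k3] as OpenCV has them; the pictures are not rectified), "view" (4x4, takes a point from world to camera coordinates). Camera axes: x right, y down, z forward; pixel columns grow to the right and rows downward; lengths in m; the calibration is good to about 2 mm. A picture is of the moment at which its call begins. camera_model takes no time and is no camera call.
- env.close_job(): hands the job in, once; it reports no verdict.
Trained networks look in the newest picture that a camera, given by its name, has taken for a name from the list of things; names that differ only in an ending like _2 or _b are one class to them, and where a whole thing is asked for, a point or a joint stands for the part that bears it (a point fixed in the world has none). Each returns a list of dicts, best first, with "p" (0 to 1); they miss things now and then, are a little off and sometimes report something else, mostly with a low value. They report only what shows in the picture. A call takes as long as a camera call.
- vision.masks_of(camera, label): "pixels" (384x512 bool, what is visible of it) and "extent" ([left, top, right, bottom] in pixels, round what is visible of it).
The state is a dict: "time_s": time; "q": joint angles; "qvel": joint speeds; "joint_efforts": joint torques, N m; "position": TCP position; "tool_rot": TCP orientation; "ft_force": force on the tool from outside, world axes, zero at the start; "wrist_torque": the same for the moment, N m; "grip_width": finger opening in m.
Only numpy, scipy, OpenCV 4.12 (cv2) and the standard library are available. Lean on these libraries where they do the work, as an engineer would, in place of code of your own. Each camera call takes 0.05 s, during which the arm holds its last target.

## Working session

There is one attempt and no reset: what is moved stays moved. The work goes in short steps, Python scripts to look and compute and a tool call to move; the robot and the scene stay as the last step left them, time stands still between calls to the robot, and variables do not carry over. Pictures are saved under pics/ and viewed, and the job is handed in when it is done.

Besides the shell and the picture viewer there is one more tool, called after ">>>" as a command line: name --pt "numbers of a row" for each row, then --argument value for the rest. send_rows: Moves the arm, as the interface text tells. Its arguments: {"type":"object","properties":{"targets":{"type":"array","items":{"type":"array","items":{"type":"number"}}},"grip_force":{"type":"number"}},"required":["targets"]}

```bash
ls; mkdir -p pics
cat > h.py <<'E'
import numpy as np, cv2
from rig import status, vision, env
def snap(n,f):
    im,d=vision.get_image(n); cv2.imwrite('pics/'+f+'.png',im[:,:,::-1]); np.savez('pics/'+f+'.npz',im=im,d=d); return im,d
def cam(n):
    m=vision.camera_model(n); return np.array(m['camera_matrix']),np.array(m['dist']),np.array(m['view'])
def onplane(n,uv,z):
    K,D,V=cam(n); p=cv2.undistortPoints(np.array(uv,float).reshape(-1,1,2),K,D).reshape(-1,2)
    R=V[:3,:3];t=V[:3,3];c=-R.T@t; out=[]
    for a in p:
        r=R.T@np.array([a[0],a[1],1]); s=(z-c[2])/r[2]; out.append(c+s*r)
    return np.array(out)
def proj(n,P):
    K,D,V=cam(n); r,_=cv2.Rodrigues(V[:3,:3]); return cv2.projectPoints(np.array(P,float).reshape(-1,1,3),r,V[:3,3],K,D)[0].reshape(-1,2)
def pts(n,d,mask):
    K,D,V=cam(n); v,u=np.nonzero(mask&(d>0)); p=cv2.undistortPoints(np.stack([u,v],1).astype(float).reshape(-1,1,2),K,D).reshape(-1,2)
    z=d[v,u]; C=np.c_[p*z[:,None],z]; return (C-V[:3,3])@V[:3,:3]
E
python3 - <<'E'
from h import *
snap('scene','s0');snap('top','t0')
print(status.observe())
for n in('scene','top'):
    K,D,V=cam(n);print(n,K.round(1).tolist(),(-V[:3,:3].T@V[:3,3]).round(3))
    for l in('gauge','selector','selector_grip','green_dot','handle_grip','lock_button','pointer_tip','set_marker','marker_tip'):
        try:print(l,[(round(r['p'],2),r['extent']) for r in vision.masks_of(n,l)[:3]])
        except Exception as e:print(l,e)
E
```

```text
pics
{'time_s': 0.1, 'q': array([-8.63637453e+01,  2.18382909e+01,  7.43782054e+01,  2.71278168e-05,
        8.38573409e+01, -1.23361926e+01]), 'qvel': array([-0.07223846, -0.10525999, -0.05086059,  0.1072076 ,  0.09105535,
       -0.01816905]), 'joint_efforts': array([ 3.29177812e-03, -4.49222016e+01, -2.31660050e+01, -2.22379272e-04,
        3.66255947e-03, -1.35694404e-05]), 'position': array([ 0.15132417, -0.5285136 ,  0.23077562]), 'tool_rot': array([[ 9.61394160e-01,  2.75174967e-01, -8.12621760e-05],
       [ 2.75174841e-01, -9.61393339e-01,  1.28613575e-03],
       [ 2.75787448e-04, -1.25884471e-03, -9.99999170e-01]]), 'ft_force': array([-0.38906896, -0.13745695, -0.05532945]), 'wrist_torque': array([0.03939406, 0.02933977, 0.02753011]), 'grip_width': 0.08552467043596296}
scene [[375.0, 0.0, 256.6], [0.0, 375.0, 190.8], [0.0, 0.0, 1.0]] [-0.104  0.542  0.497]
gauge [(0.85, [275.1, 171.4, 385.5, 246.7])]
selector [(0.59, [370.0, 172.5, 384.0, 181.1])]
selector_grip [(0.45, [370.4, 170.7, 386.0, 182.2])]
green_dot [(0.58, [278.9, 171.0, 382.7, 245.3])]
handle_grip [(0.58, [323.5, 176.5, 346.9, 211.4])]
lock_button [(0.41, [336.6, 189.0, 339.9, 195.2])]
pointer_tip [(0.86, [322.1, 176.9, 346.5, 213.7])]
set_marker [(0.51, [333.3, 225.8, 338.4, 233.6])]
marker_tip [(0.55, [330.1, 223.8, 339.3, 231.0])]
top [[383.7, 0.0, 249.4], [0.0, 383.7, 184.0], [0.0, 0.0, 1.0]] [0.47  0.057 1.154]
gauge [(0.56, [252.6, 197.6, 371.0, 261.1])]
selector [(0.63, [344.9, 218.5, 360.1, 231.9])]
selector_grip [(0.52, [345.9, 219.4, 364.2, 235.3])]
green_dot [(0.91, [250.6, 197.5, 369.7, 258.9])]
handle_grip [(0.56, [296.1, 214.4, 316.2, 227.6])]
lock_button [(0.53, [254.3, 197.1, 372.6, 257.5])]
pointer_tip [(0.77, [301.6, 210.9, 314.3, 231.4]), (0.45, [280.0, 239.1, 288.7, 247.3])]
set_marker [(0.4, [280.4, 241.1, 284.0, 245.0])]
marker_tip []
```

Run:
```python
import cv2
a=cv2.imread('pics/t0.png');b=cv2.imread('pics/s0.png')
cv2.imwrite('pics/t0c.png',cv2.resize(a[180:280,235:395],None,fx=5,fy=5,interpolation=cv2.INTER_CUBIC))
cv2.imwrite('pics/s0c.png',cv2.resize(b[155:260,265:395],None,fx=5.5,fy=5.5,interpolation=cv2.INTER_CUBIC))
cv2.imwrite('pics/s0f.png',b);cv2.imwrite('pics/t0f.png',a)
```

```text
(no output)
```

View pics/t0c.png

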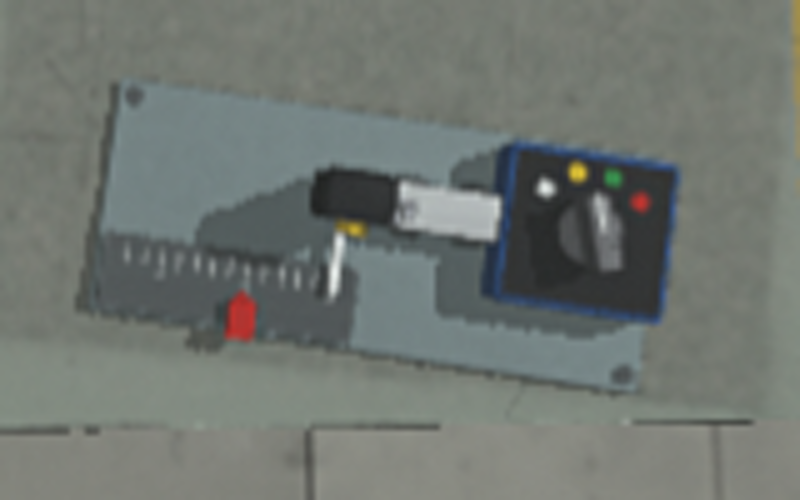

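View pics/s0c.png

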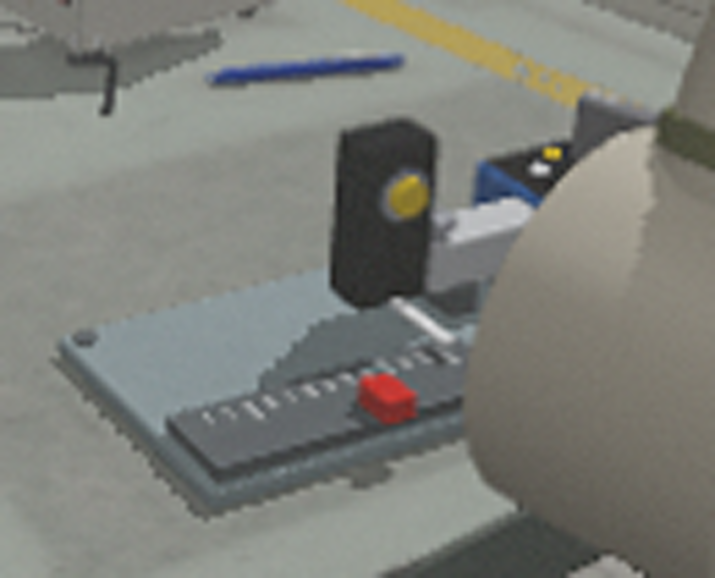

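View pics/t0f.png

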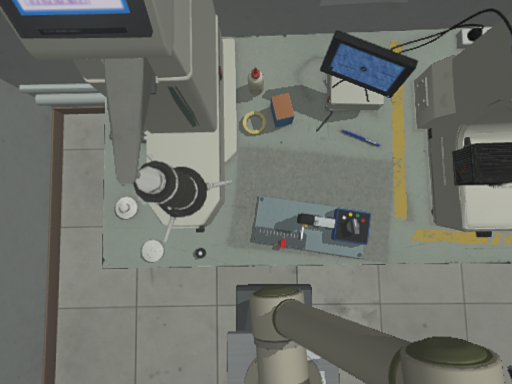

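View pics/s0f.png

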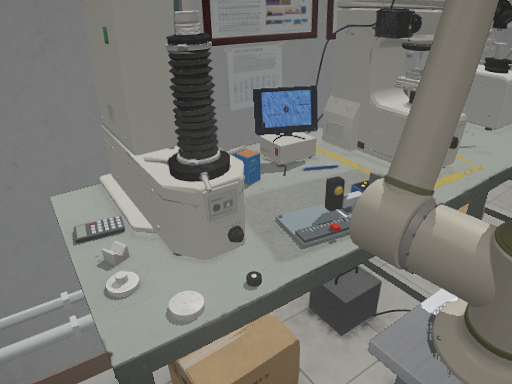

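The top view (5x crop, offset 235,180) shows the white, yellow, green and red dots at crop pixels (546,187), (578,172), (613,178) and (641,202). The knob is near (597,238), the handle near (355,195), the white pointer tip near (331,298) and the red marker tip near (242,293). I'll measure these next.

```bash
cat > meas.py <<'E'
from h import *
from scipy.optimize import least_squares
f=np.load('pics/t0.npz');im=f['im'].astype(int);d=f['d']
def ref(u,v,r,cond):
    P=[(x,y) for y in range(int(v)-r,int(v)+r+1) for x in range(int(u)-r,int(u)+r+1) if cond(im[y,x])]
    return np.mean(P,0),len(P)
o=np.array([235,180]);c=lambda x,y:(x/5+o[0]-.4,y/5+o[1]-.4)
def wmean(px,r,w):
    u,v=map(lambda t:int(round(t)),px);ys,xs=np.mgrid[v-r:v+r+1,u-r:u+r+1]
    W=np.clip(w(im[v-r:v+r+1,u-r:u+r+1]),0,None).astype(float);return np.array([(W*xs).sum(),(W*ys).sum()])/W.sum()
dots=[wmean(c(546,187),3,lambda I:I.min(2)-70),wmean(c(578,172),3,lambda I:I[:,:,0]-I[:,:,2]-40),
 wmean(c(613,178),3,lambda I:I[:,:,1]-I[:,:,0]-25),wmean(c(641,202),3,lambda I:I[:,:,0]-I[:,:,1]-40)]
print(np.round(dots,2).tolist())
W=onplane('top',dots,.053)[:,:2];print(W.round(4))
def res(p):
    a=p[2]-.6*np.arange(4)
    return (np.c_[p[0]+.034*np.cos(a),p[1]+.034*np.sin(a)]-W).ravel()
best=min((least_squares(res,[W[:,0].mean()-.02,W[:,1].mean(),a]) for a in np.linspace(-1,2,7)),key=lambda s:s.cost)
print('axis',best.x.round(4),'res mm',(best.fun*1000).round(1))
cor=onplane('top',[c(118,82),c(637,390),c(80,310)],.010);print('plate',cor.round(4))
print('lens',np.linalg.norm(cor[0]-cor[2]),np.linalg.norm(cor[1]-cor[2]))
e=cor[2]-cor[1];print('y-axis yaw',np.degrees(np.arctan2(-e[0],e[1])))
for n in('scene','top'):
    pass
v,u=np.mgrid[0:384,0:512]
box=(u>240)&(u<380)&(v>190)&(v<265)
P=pts('top',d,box)
def top(lo,hi,l):
    q=P[(P[:,2]>lo)&(P[:,2]<hi)];print(l,len(q),q.mean(0).round(4),q.min(0).round(4),q.max(0).round(4));
    r=cv2.minAreaRect((q[:,:2]*1000).astype(np.float32));print(r)
    return q
top(.098,.112,'handle top'); top(.083,.098,'knobbar');top(.045,.06,'headtop')
E
python3 meas.py
```

```text
[[343.69, 217.14], [350.05, 213.99], [357.09, 215.12], [362.63, 219.96]]
[[ 0.4783 -0.1814]
 [ 0.4869 -0.1996]
 [ 0.4834 -0.2192]
 [ 0.4695 -0.234 ]]
axis [ 0.4531 -0.2041  0.7327] res mm [ 0.   0.  -0.1  0.   0.1 -0.2  0.   0.1]
plate [[ 0.5461  0.0597  0.01  ]
 [ 0.3607 -0.2381  0.01  ]
 [ 0.4118  0.085   0.01  ]]
lens 0.13662647529440702 0.3270727810659273
y-axis yaw -8.99692382663125
handle top 147 [ 0.4743 -0.0702  0.105 ] [ 0.461  -0.0915  0.0984] [ 0.4885 -0.0499  0.1095]
((474.0442199707031, -70.60804748535156), (38.71428298950195, 27.552745819091797), 79.66558074951172)
knobbar 113 [ 0.4552 -0.1692  0.0904] [ 0.4317 -0.2104  0.0833] [ 0.4888 -0.0508  0.097 ]
((460.8023376464844, -131.19351196289062), (163.083251953125, 41.19586944580078), 83.11434936523438)
headtop 1147 [ 0.4539 -0.1899  0.0523] [ 0.402  -0.2564  0.0451] [ 0.5017 -0.0497  0.06  ]
((459.8550109863281, -150.89901733398438), (202.90158081054688, 91.58753967285156), 81.19258117675781)
```

```bash
cat >> meas.py <<'E'
print('----')
q=P[(P[:,2]>.075)&(P[:,2]<.1)&(P[:,1]<-.17)]
print(len(q),q.mean(0),cv2.minAreaRect((q[:,:2]*1000).astype(np.float32)))
print('line',onplane('top',[c(597,198),c(606,228)],.091).round(4))
w,V=np.linalg.eigh(np.cov(q[:,:2].T));print('bar dir deg',np.degrees(np.arctan(V[1,1]/V[0,1])))
print('tips',onplane('top',[c(331,298),c(242,293)],.025).round(4))
b=cv2.imread('pics/t0.png');cv2.imwrite('pics/k.png',cv2.resize(b[205:245,330:380],None,fx=14,fy=14,interpolation=cv2.INTER_NEAREST))
cv2.imwrite('pics/m.png',cv2.resize(b[220:255,265:315],None,fx=14,fy=14,interpolation=cv2.INTER_NEAREST))
E
python3 meas.py|sed -n '/----/,$p'
```

```text
----
95 [ 0.45225439 -0.20163294  0.08989995] ((452.0413513183594, -202.76626586914062), (41.47568893432617, 13.799420356750488), 5.1327948570251465)
line [[ 0.472  -0.2008  0.091 ]
 [ 0.4556 -0.2049  0.091 ]]
bar dir deg 6.453004802019369
tips [[ 0.4171 -0.0613  0.025 ]
 [ 0.4208 -0.0098  0.025 ]]
```

```bash
sleep 1
```

```text
(no output)
```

View pics/k.png

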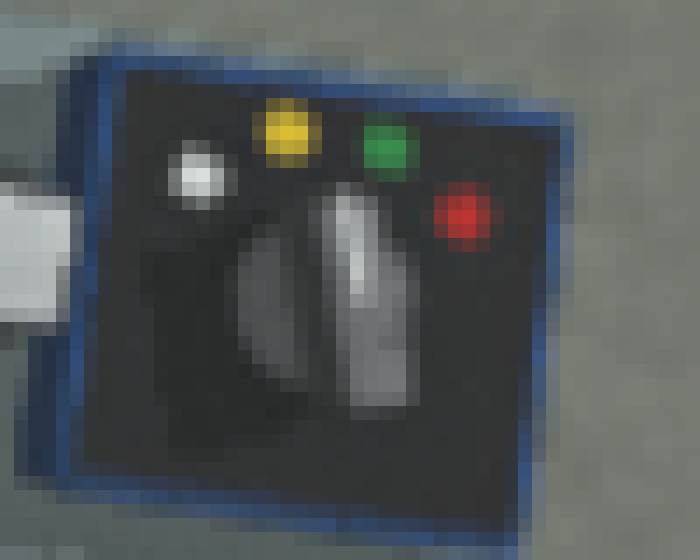

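View pics/m.png

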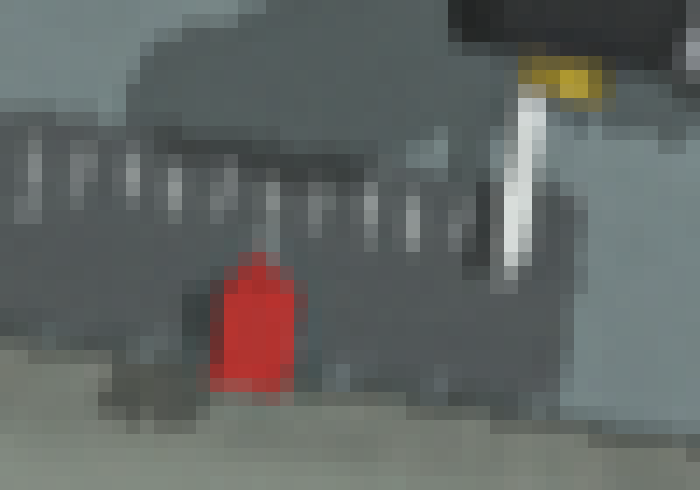

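The knob bar lies at about 7°, with its white line towards the yellow dot (which is at 7.6° by the fit). It therefore starts at yellow and needs a 34.4° clockwise turn to green. The red marker tip is about 52 mm beyond the pointer. Next I plan the approach to the knob.

```bash
cat >> h.py <<'E'
from scipy.spatial.transform import Rotation as Ro
def plan(p,yaw_y,s=None):
    """units for target TCP p, tool down exactly, tool y axis at yaw_y deg"""
    s=status.observe(); R=s['tool_rot']; a=np.radians(yaw_y)
    y=np.array([np.cos(a),np.sin(a),0]);z=np.array([0,0,-1.]);T=np.c_[np.cross(y,z),y,z]
    sh=R.T@(np.array(p)-s['position'])/.05; rv=Ro.from_matrix(R.T@T).as_rotvec(degrees=True)/8
    print('t',round(s['time_s'],2),'pos',s['position'].round(4),'y yaw',np.degrees(np.arctan2(R[1,1],R[0,1])).round(2),'F',s['ft_force'].round(1),'grip',round(s['grip_width']*1e3,1),'q',s['q'].round(1))
    print('shift',sh.round(3),'turn',rv.round(3))
E
python3 - <<'E'
from h import *
plan([.4527,-.2037,.2],-82.4)
E
```

```text
t 1.0 pos [ 0.1513 -0.5287  0.2313] y yaw -74.03 F [-0.2  0.8  0.6] grip 85.3 q [-86.4  21.8  74.3  -0.   83.9 -12.3]
shift [ 7.583 -4.591  0.627] turn [0.    0.    1.047]
```

>>> send_rows --pt "0.9 -0.55 0 0 0 0.1 60" --pt "1.8 -1.1 0 0 0 0.2 60" --pt "2.7 -1.65 0 0 0 0.3 60" --pt "3.6 -2.2 0 0 0 0.4 60" --pt "4.5 -2.75 0 0 0 0.5 60"

```text
time_s: 1.62
position: [0.3308, -0.3333, 0.2315]
tool_rot: [[0.978, 0.207, 0.0], [0.207, -0.978, -0.0], [0.0, 0.0, -1.0]]
ft_force: [0.6, -0.6, 0.3]
grip_width: 0.0599
```

Run:
```python
from h import *
plan([.4527,-.2037,.15],-82.4)
```

```text
t 1.62 pos [ 0.3308 -0.3333  0.2315] y yaw -78.07 F [ 0.6 -0.6  0.3] grip 59.9 q [-59.7  13.7  86.4   0.   79.9  18.4]
shift [ 2.922 -2.033  1.63 ] turn [ 0.003 -0.002  0.542]
```

>>> send_rows --pt "0.75 -0.5 0.2 0 0 0.14 50" --pt "1.5 -1.0 0.5 0 0 0.28 50" --pt "2.2 -1.5 0.9 0 0 0.42 50" --pt "2.92 -2.03 1.3 0 0 0.54 50" --pt "2.92 -2.03 1.6 0 0 0.54 50"

```text
time_s: 2.25
position: [0.4528, -0.2029, 0.1505]
tool_rot: [[0.991, 0.137, -0.0], [0.137, -0.991, 0.001], [-0.0, -0.001, -1.0]]
ft_force: [-1.0, -0.5, 0.2]
grip_width: 0.0498
```

Run:
```python
from h import *
plan([.4527,-.2037,.064],-82.4)
snap('scene','s1')
b=cv2.imread('pics/s1.png');cv2.imwrite('pics/s1c.png',cv2.resize(b[100:260,265:475],None,fx=3.6,fy=3.6))
b,_=snap('top','t1')
cv2.imwrite('pics/t1c.png',cv2.resize(b[180:280,235:395,::-1],None,fx=5,fy=5))
```

```text
t 2.25 pos [ 0.4528 -0.2029  0.1505] y yaw -82.14 F [-1.  -0.5  0.2] grip 49.8 q [-37.8  21.   90.3   0.   68.7  44.3]
shift [-0.005  0.017  1.731] turn [-0.004  0.     0.032]
```

View pics/s1c.png

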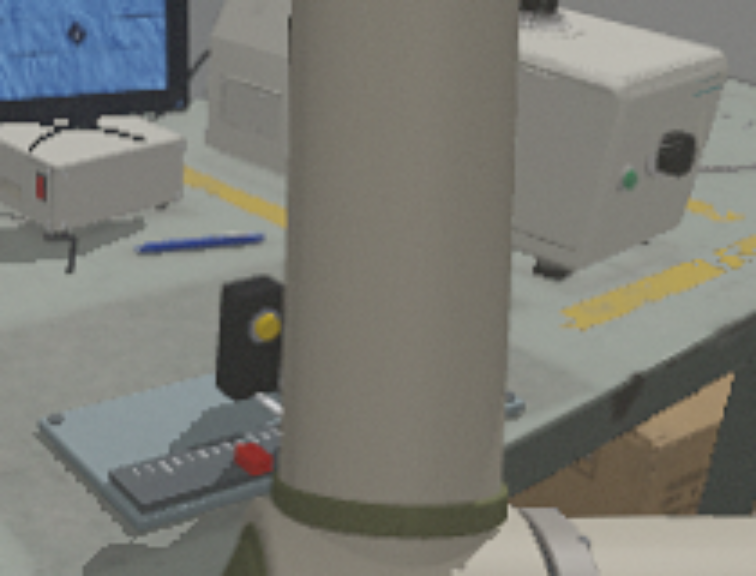

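View pics/t1c.png

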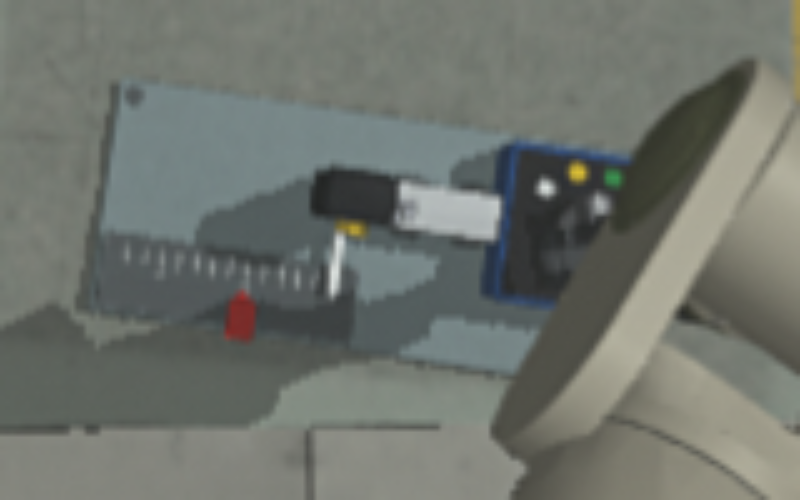

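The top view is clear and the arm hides the knob in the scene view, so nothing has changed. I'll descend onto the bar.

>>> send_rows --pt "0 0.01 0.6 0 0 0.03 50" --pt "0 0.01 1.2 0 0 0.03 50" --pt "0 0.01 1.7 0 0 0.03 50" --pt "0 0.01 1.72 0 0 0.03 50" --pt "0 0.01 1.72 0 0 0.03 40"

```text
time_s: 2.98
position: [0.4521, -0.2062, 0.0665]
tool_rot: [[0.992, 0.129, 0.001], [0.129, -0.992, -0.001], [0.001, 0.001, -1.0]]
ft_force: [-0.1, -0.3, 0.2]
grip_width: 0.04
```

>>> send_rows --grip_force 30 --pt "0 0 0 0 0 0 20" --pt "0 0 0 0 0 0 10" --pt "0 0 0 0 0 0 5" --pt "0 0 0 0 0 0 5" --pt "0 0 0 0 0 0 5"

```text
time_s: 3.6
position: [0.4519, -0.2052, 0.0664]
tool_rot: [[0.992, 0.129, 0.001], [0.129, -0.992, -0.0], [0.001, 0.0, -1.0]]
ft_force: [-0.5, 4.0, 7.6]
grip_width: 0.0132
```

Run:
```python
from h import *
plan([.4527,-.2037,.064],-116.8)
```

```text
t 3.6 pos [ 0.4519 -0.2052  0.0664] y yaw -82.58 F [-0.5  4.   7.6] grip 13.2 q [-38.1  27.6  96.5   0.   55.8  44.4]
shift [ 0.019 -0.029  0.049] turn [-0.    -0.009  4.278]
```

>>> send_rows --pt "0 0 0 0 0 1.0 5" --pt "0.01 -0.01 0 0 0 2.0 5" --pt "0.01 -0.02 0 0 0 3.0 5" --pt "0.01 -0.02 0 0 0 4.0 5" --pt "0.01 -0.02 0 0 0 4.4 5"

```text
time_s: 4.22
position: [0.452, -0.2047, 0.0664]
tool_rot: [[0.884, -0.468, 0.001], [-0.468, -0.884, -0.001], [0.001, 0.001, -1.0]]
ft_force: [-3.0, 1.3, 6.7]
grip_width: 0.0134
```

>>> send_rows --pt "0 0 0 0 0 0 5"

```text
time_s: 4.35
position: [0.452, -0.2047, 0.0664]
tool_rot: [[0.885, -0.466, 0.001], [-0.466, -0.885, -0.001], [0.001, 0.001, -1.0]]
ft_force: [-3.6, 0.6, 6.6]
grip_width: 0.0138
```

Run:
```python
from h import *
plan([.4527,-.2037,.064],-116.8);print(status.observe()['wrist_torque'])
```

```text
t 4.35 pos [ 0.452  -0.2047  0.0664] y yaw -117.8 F [-3.6  0.6  6.6] grip 13.8 q [-38.   27.6  96.5  -0.   55.8  79.8]
shift [ 0.003 -0.024  0.049] turn [ 0.005 -0.007 -0.125]
[0.02140195 0.52043657 0.09838861]
```

>>> send_rows --pt "0 0 0 0 0 0 30" --pt "0 0 0 0 0 0 50" --pt "0 0 0 0 0 0 50" --pt "0 0 -1.0 0 0 0 50" --pt "0 0 -2.0 0 0 0 60"

```text
time_s: 4.97
position: [0.4518, -0.2043, 0.1664]
tool_rot: [[0.885, -0.466, -0.001], [-0.466, -0.885, 0.001], [-0.001, -0.0, -1.0]]
ft_force: [-0.8, -0.2, -0.2]
grip_width: 0.0602
```

Run:
```python
from h import *
plan([.474,-.0705,.165],-9.5)
```

```text
t 4.97 pos [ 0.4518 -0.2043  0.1664] y yaw -117.79 F [-0.8 -0.2 -0.2] grip 60.2 q [-38.   20.   88.9   0.   71.2  79.7]
shift [-0.855 -2.575  0.029] turn [-1.1000e-02  5.0000e-03 -1.3536e+01]
```

>>> send_rows --pt "-0.17 -0.51 -0.1 0 0 -1.2 70" --pt "-0.34 -1.02 -0.2 0 0 -2.4 70" --pt "-0.51 -1.54 -0.2 0 0 -3.6 70" --pt "-0.68 -2.06 -0.1 0 0 -4.8 70" --pt "-0.85 -2.57 0 0 0 -6.0 70"

```text
time_s: 5.6
position: [0.4744, -0.0701, 0.1652]
tool_rot: [[0.936, 0.351, 0.0], [0.351, -0.936, 0.0], [0.0, 0.0, -1.0]]
ft_force: [0.0, 0.4, -0.6]
grip_width: 0.07
```

>>> send_rows --pt "0 0 0 0 0 -1.25 70" --pt "0 0 0 0 0 -2.5 70" --pt "0 0 0 0 0 -3.75 70" --pt "0 0 0 0 0 -5.0 70" --pt "0 0 0 0 0 -6.25 70"

```text
time_s: 6.22
position: [0.4743, -0.071, 0.1653]
tool_rot: [[0.333, 0.943, -0.0], [0.943, -0.333, 0.0], [0.0, -0.0, -1.0]]
ft_force: [0.3, -0.3, 0.2]
grip_width: 0.0701
```

Run:
```python
from h import *
plan([.474,-.0705,.165],-9.5)
im,d=snap('scene','s2')
b=cv2.imread('pics/s2.png');cv2.imwrite('pics/s2c.png',cv2.resize(b[100:260,265:475],None,fx=3.6,fy=3.6))
b,_=snap('top','t2')
cv2.imwrite('pics/t2c.png',cv2.resize(b[180:280,235:395,::-1],None,fx=5,fy=5))
```

```text
t 6.22 pos [ 0.4743 -0.071   0.1653] y yaw -19.45 F [ 0.3 -0.3  0.2] grip 70.1 q [-22.7  18.5  91.5   0.   70.   -3.2]
shift [ 0.007 -0.008  0.005] turn [-0.002 -0.    -1.244]
```

View pics/s2c.png

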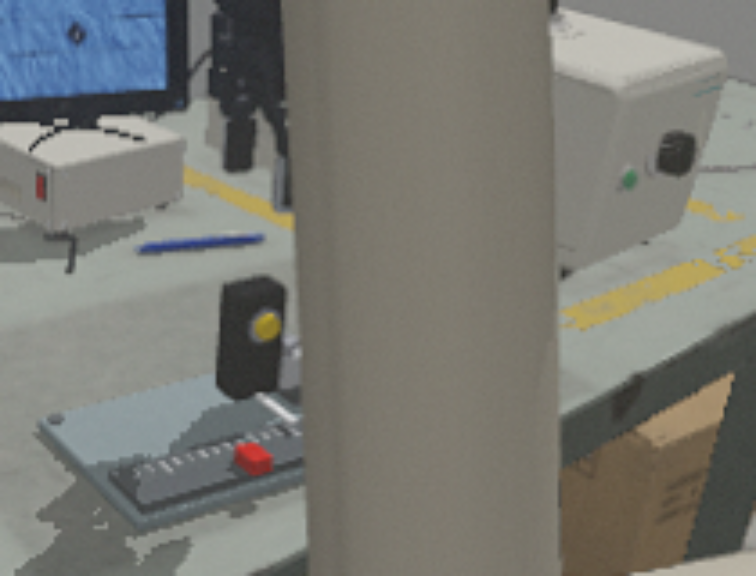

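View pics/t2c.png

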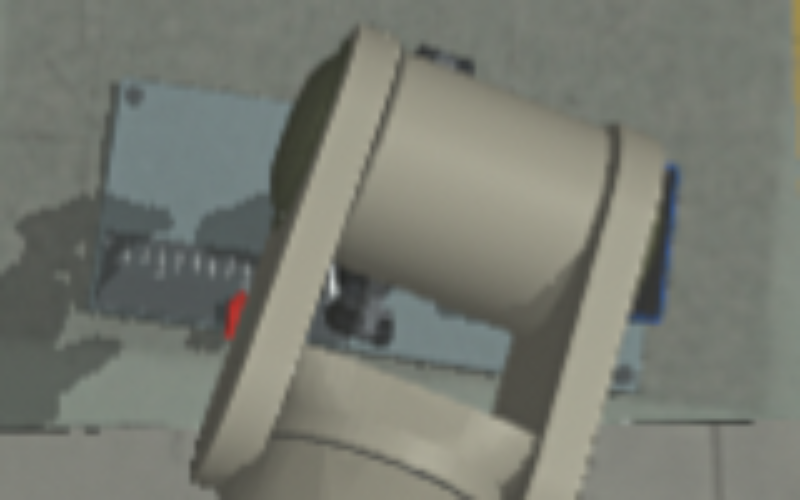

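The wrist hides the knob in both views, so I move left to check the click before grasping the handle.

>>> send_rows --pt "0.6 -0.2 -0.1 0 0 -0.3 70" --pt "1.2 -0.4 -0.2 0 0 -0.6 70" --pt "1.8 -0.6 -0.2 0 0 -0.9 70" --pt "2.4 -0.8 -0.2 0 0 -1.24 70" --pt "2.4 -0.8 -0.2 0 0 -1.24 70"

```text
time_s: 6.95
position: [0.4771, 0.0569, 0.1753]
tool_rot: [[0.172, 0.985, -0.0], [0.985, -0.172, 0.0], [0.0, -0.0, -1.0]]
ft_force: [-0.1, -0.2, -0.7]
grip_width: 0.0703
```

Run:
```python
from h import *
plan([.474,-.0705,.165],-9.5)
b,d=snap('top','t3')
cv2.imwrite('pics/t3c.png',cv2.resize(b[180:280,235:395,::-1],None,fx=5,fy=5))
v,u=np.mgrid[0:384,0:512]
P=pts('top',d,(u>330)&(u<380)&(v>205)&(v<245))
q=P[(P[:,2]>.075)&(P[:,2]<.1)&(P[:,1]<-.17)]
print(len(q),q.mean(0),cv2.minAreaRect((q[:,:2]*1000).astype(np.float32)))
w,V=np.linalg.eigh(np.cov(q[:,:2].T));print('bar dir deg',np.degrees(np.arctan(V[1,1]/V[0,1])))
cv2.imwrite('pics/k3.png',cv2.resize(b[205:245,330:380,::-1],None,fx=14,fy=14,interpolation=cv2.INTER_NEAREST))
```

```text
t 6.95 pos [0.4771 0.0569 0.1753] y yaw -9.91 F [-0.1 -0.2 -0.7] grip 70.3 q [-7.4 17.9 90.4  0.  71.6  2.5]
shift [-2.52   0.377  0.206] turn [-0.001 -0.001 -0.051]
100 [ 0.45222722 -0.2014499   0.08955925] ((452.112060546875, -202.8988037109375), (14.166865348815918, 41.82478332519531), 63.35777282714844)
bar dir deg -26.376523256648273
```

View pics/t3c.png

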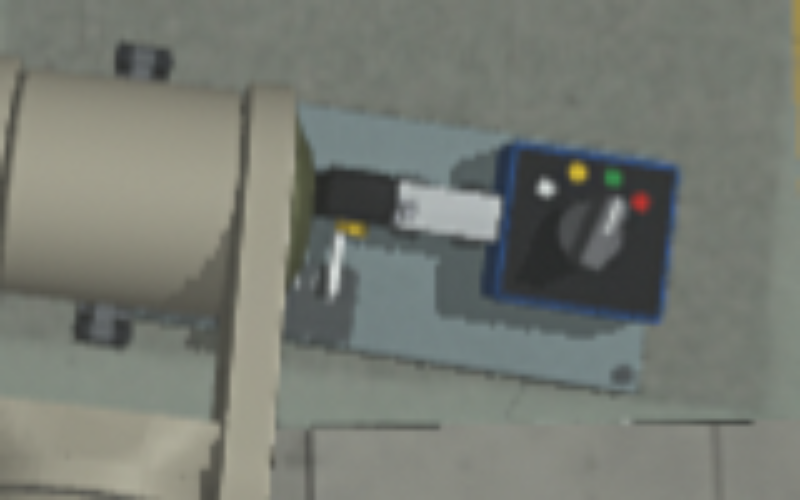

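View pics/k3.png

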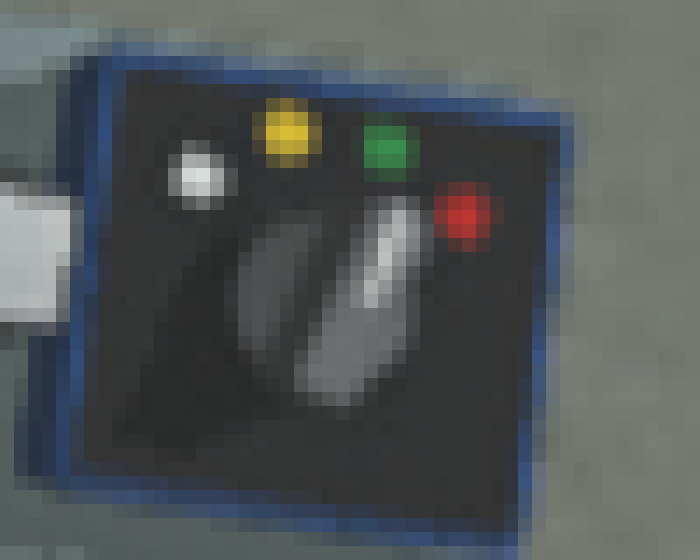

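The white line now points at green: the bar is at -26.4° and the green dot at -26.8°, so the knob has clicked in. Next I refine the button, pointer and marker positions.

```bash
cat > m2.py <<'E'
from h import *
import sys
a=np.radians(-9.5);gx=np.array([np.cos(a),np.sin(a)]);gy=np.array([-np.sin(a),np.cos(a)])
def meas(n,f,bp,br,zr=.025):
    im=np.load(f)['im'].astype(float)
    u0,v0,u1,v1=bp; S=im[v0:v1,u0:u1]; W=np.clip(S.min(2)-150,0,None); ys,xs=np.mgrid[v0:v1,u0:u1]
    P=onplane(n,np.c_[xs.ravel(),ys.ravel()],.025)[:,:2]; w=W.ravel()
    py=(P@gy*w).sum()/w.sum();px=(P@gx*w).sum()/w.sum()
    A=np.c_[np.ones(len(w)),P@gx]; 
    print(n,'pointer gy',py,'gx',px,'n',(w>0).sum(), 'std',np.sqrt((w*(P@gy-py)**2).sum()/w.sum()))
    u0,v0,u1,v1=br; S=im[v0:v1,u0:u1]; W=np.clip(S[:,:,0]-S[:,:,1]-30,0,None).ravel(); ys,xs=np.mgrid[v0:v1,u0:u1]
    for z in(.02,.025,.03):
        P=onplane(n,np.c_[xs.ravel(),ys.ravel()],z)[:,:2]; print('  marker z',z,'gy',(P@gy*W).sum()/W.sum(),'diff',(P@gy*W).sum()/W.sum()-py)
E
python3 - <<'E'
from m2 import *
meas('top','pics/t0.npz',(299,227,306,242),(278,236,289,251))
im=np.load('pics/t0.npz')['im'].astype(float)
S=im[222:230,300:311];W=np.clip(S[:,:,0]-S[:,:,2]-40,0,None).ravel();ys,xs=np.mgrid[222:230,300:311]
P=onplane('top',np.c_[xs.ravel(),ys.ravel()],.08);b=(P*W[:,None]).sum(0)/W.sum();print('button',b,'gx,gy',b[:2]@gx,b[:2]@gy)
h=np.array([.4740,-.0706]);print('handle',h@gx,h@gy)
k=np.array([.4531,-.2041]);print('knob',k@gx,k@gy)
b=np.load('pics/s2.npz')['im'];cv2.imwrite('pics/s2m.png',cv2.resize(b[205:250,290:352,::-1],None,fx=12,fy=12,interpolation=cv2.INTER_NEAREST))
E
```

```text
top pointer gy 0.008237590358074705 gx 0.441082944275464 n 23 std 0.0013387642674274054
  marker z 0.02 gy 0.05809850454456203 diff 0.049860914186487325
  marker z 0.025 gy 0.05843102238310863 diff 0.05019343202503392
  marker z 0.03 gy 0.058763540221655246 diff 0.05052594986358054
button [ 0.45759023 -0.06860567  0.08      ] gx,gy 0.46263786159421316 0.007859385081034028
handle 0.4791517361024115 0.008600801709432669
knob 0.4805722224126839 -0.1265178210582759
```

View pics/s2m.png

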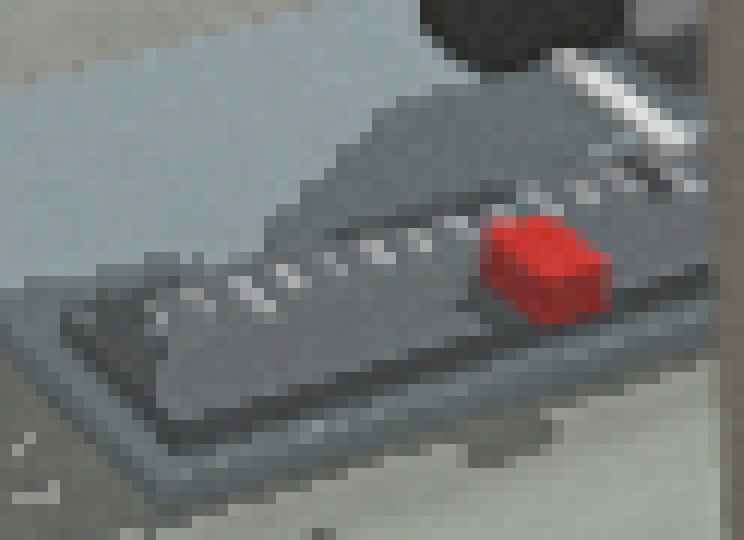

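Run:
```python
from m2 import *
p=gx*.4785+gy*.0083;print(p)
plan([*p,.150],-9.5)
```

```text
[ 0.47330756 -0.07078911]
t 7.0 pos [0.4772 0.0559 0.1753] y yaw -9.96 F [ 0.7  1.1 -0.8] grip 70.3 q [-7.5 17.9 90.4 -0.  71.6  2.5]
shift [-2.509  0.361  0.506] turn [-0.     0.001 -0.057]
```

>>> send_rows --pt "-0.6 0.1 0.1 0 0 -0.06 65" --pt "-1.2 0.18 0.2 0 0 -0.06 65" --pt "-1.9 0.27 0.3 0 0 -0.06 65" --pt "-2.51 0.36 0.5 0 0 -0.06 65" --pt "-2.51 0.36 0.5 0 0 -0.06 65"

```text
time_s: 7.62
position: [0.4731, -0.0736, 0.1497]
tool_rot: [[0.169, 0.986, -0.001], [0.986, -0.169, 0.0], [-0.0, -0.001, -1.0]]
ft_force: [-0.4, 0.4, 0.5]
grip_width: 0.0648
```

Run:
```python
from m2 import *
plan([.4733,-.0708,.061],-9.5)
```

```text
t 7.62 pos [ 0.4731 -0.0736  0.1497] y yaw -9.74 F [-0.4  0.4  0.5] grip 64.8 q [-23.   19.5  92.9  -0.   67.6 -13.3]
shift [ 0.056 -0.004  1.774] turn [-0.009  0.    -0.03 ]
```

>>> send_rows --pt "0 0 0.4 0 0 0 65" --pt "0 0 0.9 0 0 0 65" --pt "0 0 1.3 0 0 0 65" --pt "0 0 1.6 0 0 0 65" --pt "0 0 1.76 0 0 0 65"

```text
time_s: 8.25
position: [0.4734, -0.0711, 0.0619]
tool_rot: [[0.164, 0.986, -0.001], [0.986, -0.164, 0.0], [0.0, -0.001, -1.0]]
ft_force: [-0.7, 0.7, 0.4]
grip_width: 0.0651
```

>>> send_rows --pt "0 0 0 0 0 0 65" --pt "0 0 0 0 0 0 65"

```text
time_s: 8.5
position: [0.4739, -0.0714, 0.0629]
tool_rot: [[0.163, 0.987, 0.001], [0.987, -0.163, -0.0], [-0.0, 0.001, -1.0]]
ft_force: [-0.5, 0.8, 0.4]
grip_width: 0.0648
```

Run:
```python
from m2 import *
plan([.4733,-.0708,.061],-9.5)
b,d=snap('scene','s4')
cv2.imwrite('pics/s4c.png',cv2.resize(b[140:260,285:385,::-1],None,fx=5,fy=5))
```

```text
t 8.5 pos [ 0.4739 -0.0714  0.0629] y yaw -9.41 F [-0.5  0.8  0.4] grip 64.8 q [-22.8  26.7  99.3   0.   53.9 -13.4]
shift [ 0.009 -0.013  0.038] turn [0.007 0.002 0.012]
```

View pics/s4c.png

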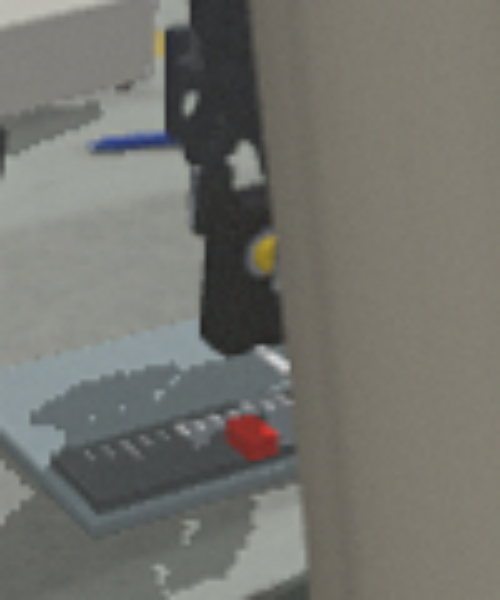

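The fingers straddle the handle, the yellow button at crop (263,255) is free and the marker is untouched. Now I squeeze.

>>> send_rows --grip_force 40 --pt "0 0 0.03 0 0 0 50" --pt "0 0 0.03 0 0 0 35" --pt "0 0 0.03 0 0 0 20" --pt "0 0 0.03 0 0 0 15" --pt "0 0 0.03 0 0 0 15"

```text
time_s: 9.18
position: [0.4751, -0.0715, 0.0613]
tool_rot: [[0.164, 0.987, 0.004], [0.987, -0.164, -0.001], [0.0, 0.004, -1.0]]
ft_force: [5.7, 1.7, 0.7]
grip_width: 0.0277
```

>>> send_rows --pt "0 0 0 0 0 0 15" --pt "0 0 0 0 0 0 15"

```text
time_s: 9.43
position: [0.4751, -0.0715, 0.0613]
tool_rot: [[0.164, 0.987, 0.004], [0.987, -0.164, -0.001], [0.0, 0.004, -1.0]]
ft_force: [6.5, 1.7, 1.0]
grip_width: 0.0276
```

Run:
```python
from m2 import *
s=status.observe();p=s['position'][:2];print(p@gx,p@gy,s['grip_width'],s['ft_force'])
q=p+gy*.048;plan([*q,s['position'][2]],-9.5)
```

```text
0.48038731424071707 0.007894145706628237 0.027630030038115684 [6.48664075 1.68043019 0.98307555]
t 9.43 pos [ 0.4751 -0.0715  0.0613] y yaw -9.42 F [6.5 1.7 1. ] grip 27.6 q [-22.7  26.9  99.4   0.1  53.6 -13.4]
shift [0.96  0.001 0.   ] turn [ 0.027 -0.001  0.01 ]
```

>>> send_rows --pt "0.15 0.01 0 0 0 0 15" --pt "0.35 0.015 0 0 0 0 15" --pt "0.55 0.015 0 0 0 0 15" --pt "0.75 0.015 0 0 0 0 15" --pt "0.9 0.015 0 0 0 0 15"

```text
time_s: 10.05
position: [0.4826, -0.0267, 0.0613]
tool_rot: [[0.163, 0.987, 0.002], [0.987, -0.163, -0.001], [-0.001, 0.003, -1.0]]
ft_force: [4.0, -5.4, 4.1]
grip_width: 0.0273
```

>>> send_rows --pt "0 0 0 0 0 0 15" --pt "0 0 0 0 0 0 15"

```text
time_s: 10.3
position: [0.4826, -0.0268, 0.0613]
tool_rot: [[0.163, 0.987, 0.002], [0.987, -0.163, -0.001], [-0.0, 0.003, -1.0]]
ft_force: [4.6, -3.5, 4.9]
grip_width: 0.0272
```

Run:
```python
from m2 import *
s=status.observe();p=s['position'][:2];print(p@gx,p@gy,'drawn',p@gy-.0079,s['grip_width'],s['ft_force'])
b,d=snap('scene','s5')
cv2.imwrite('pics/s5c.png',cv2.resize(b[195:255,290:365,::-1],None,fx=10,fy=10,interpolation=cv2.INTER_CUBIC))
b,d=snap('top','t5')
cv2.imwrite('pics/t5c.png',cv2.resize(b[180:280,235:395,::-1],None,fx=5,fy=5))
```

```text
0.4804093041044937 0.05327038783580087 drawn 0.04537038783580087 0.027233097338248146 [ 4.64655767 -3.54933028  4.8992272 ]
```

View pics/s5c.png

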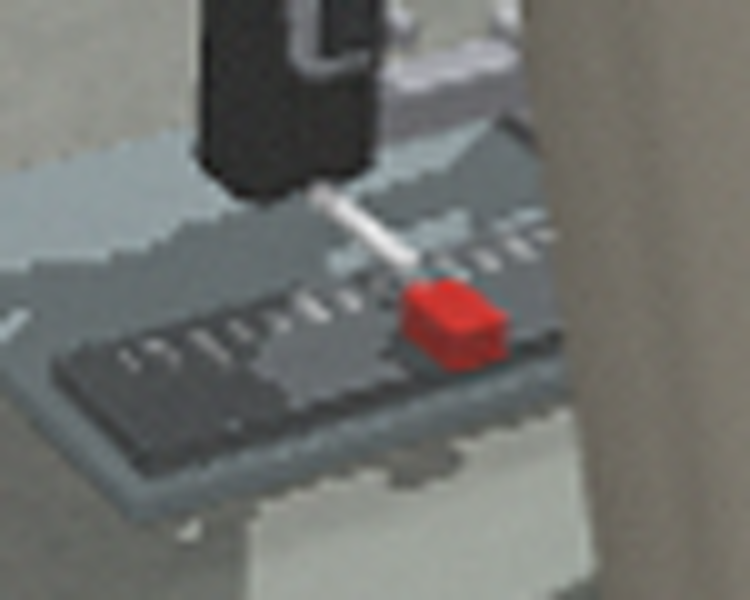

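View pics/t5c.png

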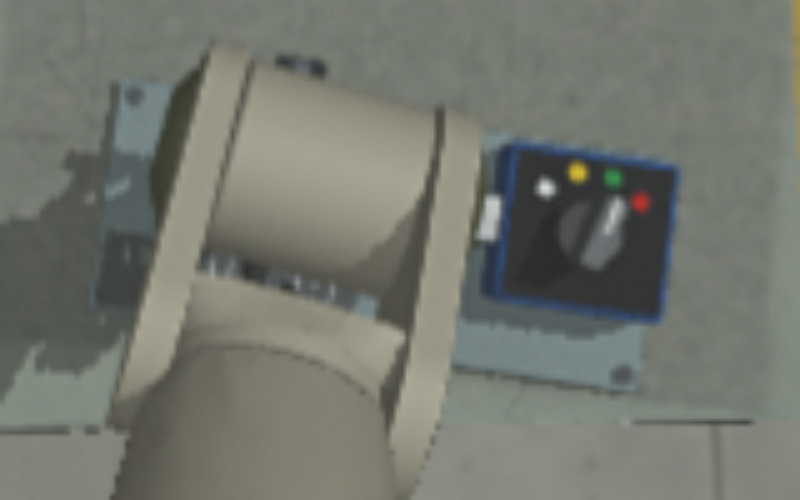

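The handle is drawn about 45 mm by the TCP reading and the knob is still at green. In the scene crop the pointer tip is near (415,262) and the marker tip near (430,283), with the marker unmoved. Now I quantify the gap.

```bash
cat > m3.py <<'E'
from m2 import *
def wh(f,box,n='scene',th=150):
    im=np.load(f)['im'].astype(float);u0,v0,u1,v1=box;S=im[v0:v1,u0:u1];W=np.clip(S.min(2)-th,0,None)
    ys,xs=np.mgrid[v0:v1,u0:u1];P=onplane(n,np.c_[xs.ravel(),ys.ravel()],.025)[:,:2];w=W.ravel()
    X=P@gx;Y=P@gy;k=w>0;c=np.polyfit(X[k],Y[k],1,w=np.sqrt(w[k]));print(f,'pointer gy',(Y*w).sum()/w.sum(),'gx',(X*w).sum()/w.sum(),'slope',c[0],k.sum(),'gxmin',X[k].min())
def red(f,n='scene'):
    im=np.load(f)['im'].astype(float);m=(im[:,:,0]-im[:,:,1]>70)
    u0,v0,u1,v1=(300,200,360,250) if n=='scene' else (270,230,300,255)
    M=np.zeros(m.shape,bool);M[v0:v1,u0:u1]=m[v0:v1,u0:u1];W=(im[:,:,0]-im[:,:,1])*M
    v,u=np.nonzero(M);w=W[v,u];P=onplane(n,np.c_[u,v],.025)[:,:2]
    print(f,'red px',(u*w).sum()/w.sum(),(v*w).sum()/w.sum(),len(u))
    return M
E
python3 - <<'E'
from m3 import *
wh('pics/s2.npz',(334,208,350,218));wh('pics/s0.npz',(334,208,350,218))
wh('pics/s5.npz',(320,212,334,223))
for f in('s0','s2','s5'):red(f'pics/{f}.npz')
t=onplane('scene',[(290+415/10-.45,195+262/10-.45),(290+430/10-.45,195+283/10-.45)],.025)[:,:2];print('ptip,mtip gx',t@gx,'gy',t@gy)
b=np.load('pics/s5.npz')['im'];cv2.imwrite('pics/s5n.png',cv2.resize(b[205:235,315:345,::-1],None,fx=19,fy=19,interpolation=cv2.INTER_NEAREST))
E
```

```text
pics/s2.npz pointer gy 0.003261879093887377 gx 0.4482215331849156 slope 0.005349312575559391 26 gxmin 0.4318391777523882
pics/s0.npz pointer gy 0.003263704670243058 gx 0.44810214980231117 slope 0.005239520186752353 25 gxmin 0.4318391777523882
pics/s5.npz pointer gy 0.04878289932070766 gx 0.44716960498060704 slope 0.0006712979950608547 27 gxmin 0.43038375304483256
pics/s0.npz red px 335.24494731387114 226.11400932803593 53
pics/s2.npz red px 335.06446731234865 226.27436440677965 61
pics/s5.npz red px 335.0419426048565 226.29580573951435 62
ptip,mtip gx [0.43127434 0.42178135] gy [0.04781842 0.05008622]
```

View pics/s5n.png

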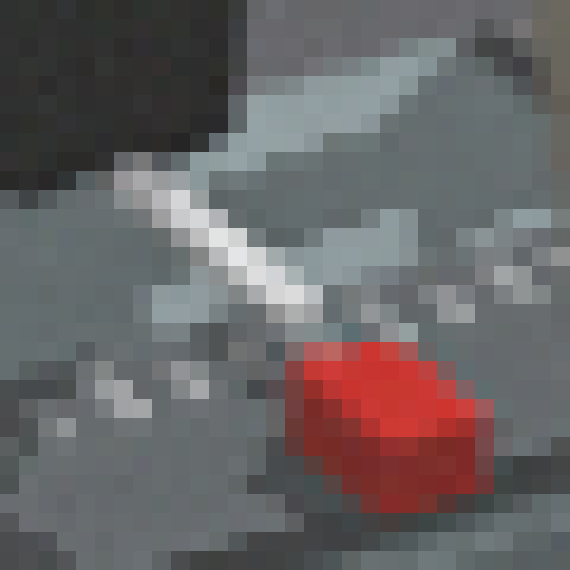

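Run:
```python
from m3 import *
# depth heights of marker & pointer & plate
for n,f in(('top','t0'),('top','t1'),('scene','s2'),('scene','s5')):
    F=np.load(f'pics/{f}.npz');im=F['im'].astype(float);d=F['d']
    M=red(f'pics/{f}.npz',n)
    if n=='scene': M=M&(im[:,:,0]>185)
    P=pts(n,d,M);print(f,'marker z',np.percentile(P[:,2],[5,25,50,75,95]).round(4),'gy med',np.median(P[:,:2]@gy).round(4),'gx',np.percentile(P[:,:2]@gx,[5,50,95]).round(4),'gy',np.percentile(P[:,:2]@gy,[5,50,95]).round(4))
    B=np.zeros(M.shape,bool)
    b={'t0':(299,227,306,242),'t1':(299,227,306,242),'s2':(334,208,350,218),'s5':(320,212,334,223)}[f]
    B[b[1]:b[3],b[0]:b[2]]=True;B&=im.min(2)>160
    P=pts(n,d,B);print(f,'pointer z',np.percentile(P[:,2],[5,25,50,75,95]).round(4),'gy',(P[:,:2]@gy).mean().round(4),len(P))
    # plate plain area
# head/plate height check in scene and top
for n,f,b in(('top','t0',(262,205,280,220)),('scene','s2',(295,222,303,228))):
    d=np.load(f'pics/{f}.npz')['d'];B=np.zeros(d.shape,bool);B[b[1]:b[3],b[0]:b[2]]=True;P=pts(n,d,B);print(n,'plate z',P[:,2].mean(),P[:,2].std())
# plate left corners in both at z=.01
tc=onplane('top',[(118/5+235-.4,82/5+180-.4),(80/5+235-.4,310/5+180-.4)],.01)[:,:2]
sc=onplane('scene',[(265+60/5.5-.4,155+345/5.5-.4),(265+205/5.5-.4,155+505/5.5-.4)],.01)[:,:2]
print('top',np.c_[tc@gx,tc@gy],'scene',np.c_[sc@gx,sc@gy])
```

```text
pics/t0.npz red px 282.7915695415695 243.23212898212898 45
t0 marker z [0.0249 0.0285 0.0296 0.0312 0.0339] gy med 0.0589 gx [0.3917 0.4024 0.4135] gy [0.052  0.0589 0.0652]
t0 pointer z [0.0241 0.0257 0.0272 0.0286 0.0301] gy 0.0082 22
pics/t1.npz red px 282.69410368025325 242.94697269489512 32
t1 marker z [0.0272 0.0291 0.0304 0.0326 0.0336] gy med 0.059 gx [0.3942 0.4035 0.4117] gy [0.053  0.059  0.0646]
t1 pointer z [0.0251 0.0265 0.0277 0.0289 0.0298] gy 0.0083 22
pics/s2.npz red px 335.06446731234865 226.27436440677965 61
s2 marker z [0.0302 0.0311 0.0318 0.0321 0.0325] gy med 0.0561 gx [0.394  0.404  0.4114] gy [0.0511 0.0561 0.0624]
s2 pointer z [0.0138 0.0273 0.028  0.0287 0.0291] gy 0.0048 25
pics/s5.npz red px 335.0419426048565 226.29580573951435 62
s5 marker z [0.0302 0.0315 0.0318 0.0325 0.0334] gy med 0.0574 gx [0.3939 0.4034 0.4103] gy [0.0513 0.0574 0.0631]
s5 pointer z [0.0263 0.0275 0.0282 0.0286 0.029 ] gy 0.051 22
top plate z 0.010063848110700283 0.0020997899644784744
scene plate z 0.01192118714278192 0.0007818595659819801
top [[0.52876218 0.14900238]
 [0.39216348 0.15175728]] scene [[0.52777392 0.14744798]
 [0.39029998 0.15240127]]
```

Run:
```python
from m3 import *
def line(f,n,z,wfun,box,gxr=None):
    im=np.load(f)['im'].astype(float);u0,v0,u1,v1=box
    S=cv2.resize(im[v0:v1,u0:u1],None,fx=8,fy=8,interpolation=cv2.INTER_LINEAR)
    ys,xs=np.mgrid[0:S.shape[0],0:S.shape[1]];uv=np.c_[(xs.ravel()+.5)/8-.5+u0,(ys.ravel()+.5)/8-.5+v0]
    P=onplane(n,uv,z)[:,:2];w=wfun(S).ravel();X=P@gx;Y=P@gy
    k=w>0
    if gxr:k&=(X>gxr[0])&(X<gxr[1])
    return (Y[k]*w[k]).sum()/w[k].sum(),np.percentile(Y[k],[1,99]).round(4),np.percentile(X[k],[1,99]).round(4)
bright=lambda S:((S[:,:,0]>165)&(S[:,:,0]-S[:,:,1]>90)).astype(float)
redm=lambda S:(S[:,:,0]-S[:,:,1]>75).astype(float)
wh_=lambda S:np.clip(S.min(2)-150,0,None)
for f,b in(('s2',(334,208,350,218)),('s5',(320,212,334,223))):
    print(f,'ptr',line(f'pics/{f}.npz','scene',.0282,wh_,b),'mk',line(f'pics/{f}.npz','scene',.0318,bright,(325,218,345,236)))
    for r in((.395,.400),(.4,.405),(.405,.41)):print('   mk',r,line(f'pics/{f}.npz','scene',.0318,bright,(325,218,345,236),r))
for f in('t0','t1'):
    print(f,'ptr',line(f'pics/{f}.npz','top',.027,wh_,(299,227,306,242)),'mk',line(f'pics/{f}.npz','top',.030,redm,(276,234,291,253)))
    for r in((.39,.395),(.395,.400),(.4,.405),(.405,.41)):print('   mk',r,line(f'pics/{f}.npz','top',.030,redm,(276,234,291,253),r))
```

```text
s2 ptr (np.float64(0.0068648145358126125), array([0.0026, 0.0111]), array([0.4263, 0.4662])) mk (np.float64(0.05750615575317223), array([0.0504, 0.0644]), array([0.3922, 0.4123]))
   mk (0.395, 0.4) (np.float64(0.05752354910294398), array([0.0506, 0.0644]), array([0.3951, 0.4   ]))
   mk (0.4, 0.405) (np.float64(0.05734375377180623), array([0.0502, 0.0644]), array([0.4001, 0.4049]))
   mk (0.405, 0.41) (np.float64(0.057530519095941285), array([0.0506, 0.0644]), array([0.405 , 0.4099]))
s5 ptr (np.float64(0.05203957638353853), array([0.0474, 0.0565]), array([0.426 , 0.4636])) mk (np.float64(0.05749846658357473), array([0.0504, 0.0644]), array([0.3921, 0.4124]))
   mk (0.395, 0.4) (np.float64(0.05753846881281578), array([0.0505, 0.0645]), array([0.395, 0.4  ]))
   mk (0.4, 0.405) (np.float64(0.05728145021480278), array([0.0502, 0.0643]), array([0.4001, 0.4049]))
   mk (0.405, 0.41) (np.float64(0.0575164407203627), array([0.0506, 0.0644]), array([0.405 , 0.4099]))
t0 ptr (np.float64(0.008436767535879524), array([0.0052, 0.0115]), array([0.4245, 0.458 ])) mk (np.float64(0.058773757963956
[... 354 characters left out ...]
049]))
   mk (0.405, 0.41) (np.float64(0.05886313405315807), array([0.0518, 0.0659]), array([0.4051, 0.4099]))
t1 ptr (np.float64(0.008430317214348672), array([0.0051, 0.0116]), array([0.4246, 0.458 ])) mk (np.float64(0.05924825876273793), array([0.0534, 0.0648]), array([0.3935, 0.4153]))
   mk (0.39, 0.395) (np.float64(0.06117741173433655), array([0.0547, 0.0657]), array([0.393, 0.395]))
   mk (0.395, 0.4) (np.float64(0.05898139105616683), array([0.0541, 0.0638]), array([0.3951, 0.3999]))
   mk (0.4, 0.405) (np.float64(0.05901173774255963), array([0.0537, 0.0642]), array([0.4001, 0.405 ]))
   mk (0.405, 0.41) (np.float64(0.0589309445767542), array([0.0532, 0.0647]), array([0.4051, 0.4099]))
```

Top and scene agree once the part heights are taken into account: 50.3 to 50.6 mm total, so about 5.2 mm remains.

>>> send_rows --pt "0.05 0 0 0 0 0 15" --pt "0.105 0 0 0 0 0 15" --pt "0.105 0 0 0 0 0 15" --pt "0.105 0 0 0 0 0 15"

```text
time_s: 10.9
position: [0.4834, -0.0217, 0.0613]
tool_rot: [[0.163, 0.987, 0.002], [0.987, -0.163, -0.001], [-0.0, 0.003, -1.0]]
ft_force: [4.4, -4.3, 4.6]
grip_width: 0.0274
```

Run:
```python
from m3 import *
s=status.observe();p=s['position'][:2];print(p@gx,p@gy,'drawn',p@gy-.0079,s['grip_width'],s['ft_force'])
b,d=snap('scene','s6')
cv2.imwrite('pics/s6n.png',cv2.resize(b[195:240,305:350,::-1],None,fx=13,fy=13,interpolation=cv2.INTER_NEAREST))
def line(f,z,wfun,box):
    im=np.load(f)['im'].astype(float);u0,v0,u1,v1=box
    S=cv2.resize(im[v0:v1,u0:u1],None,fx=8,fy=8,interpolation=cv2.INTER_LINEAR)
    ys,xs=np.mgrid[0:S.shape[0],0:S.shape[1]];uv=np.c_[(xs.ravel()+.5)/8-.5+u0,(ys.ravel()+.5)/8-.5+v0]
    P=onplane('scene',uv,z)[:,:2];w=wfun(S).ravel();k=w>0;return ((P@gy)[k]*w[k]).sum()/w[k].sum(),k.sum(),np.percentile((P@gx)[k],[1,99])
bright=lambda S:((S[:,:,0]>165)&(S[:,:,0]-S[:,:,1]>90)).astype(float)
wh_=lambda S:np.clip(S.min(2)-150,0,None)
print(line('pics/s6.npz',.0282,wh_,(318,212,332,223)),line('pics/s6.npz',.0318,bright,(325,218,345,236)))
red('pics/s6.npz')
```

```text
0.4803776098029779 0.05841287792851992 drawn 0.050512877928519925 0.027362167807870336 [ 4.36910758 -4.25851963  4.6351822 ]
(np.float64(0.0572346087097119), np.int64(1886), array([0.42560985, 0.46613223])) (np.float64(0.05752174542731348), np.int64(1834), array([0.39197584, 0.41232406]))
pics/s6.npz red px 335.0343404568902 226.2915254237288 62
```

View pics/s6n.png

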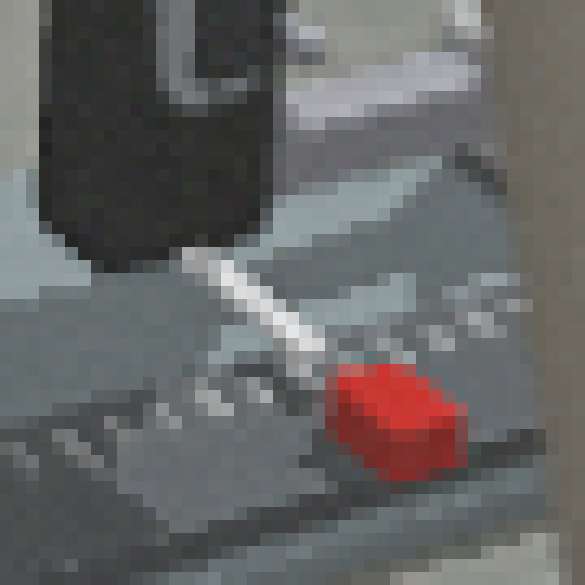

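The pointer at crop (318,350) runs into the middle of the marker, with 0.3 mm measured difference. The marker centroid is unmoved and the grip width of 27.4 mm means the button is fully in. I'm handing the job in.

Run:
```python
from rig import env
print(env.close_job())
```

```text
the job is handed in; nothing more can be done
None
```

The job is handed in, at about 11 s on the robot's clock. I turned the selector from yellow to green and let go of it. Then I squeezed the handle so the button was in, drew the arm out to the red marker, and finished still holding it.

**Selector:** after release the knob's bar measured -26.4°, against -26.8° for the green dot. A later top view still showed it at green.

**Lock button:** the fingers closed to 27.4 mm on the 28 mm handle with the button between them. The button itself was hidden, so I inferred that it is fully in from that width and from the arm coming off its latch.

**Arm and marker:**
- The arm is drawn out 50.5 mm by the tool position and 50.4 mm by the scene camera.
- The marker measured 50.3 mm from the pointer's home in the top view and 50.6 mm in the scene view.
- The last scene picture left 0.3 mm between pointer and marker. The top view could not check the end position because the wrist covered it.
- Taking everything at the stated 25 mm height, the two cameras disagreed by about 5 mm on the pointer. The depth readings put the pointer's top at about 27 mm and the marker's at about 30 mm, and using those heights removed most of the difference.

**Other things:** the red marker did not move in the pictures, with its centroid within 0.1 pixel before and after the draw. I stayed clear of the other items on the bench but did not measure them again at the end.

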